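# Release the latched key on the curing-lamp console

## Task

One of the four white latching keys on the curing lamp's console was left latched down, so the lamp is still on. Tap the keys lightly with a fingertip to find the latched one, then press that key fully down and let go, so that it springs up and all four keys stand up. Do not push any other key all the way down, and do not move or pick up the spool, the jar or the beaker beside the console.

Things in the scene. Friction and masses are not known exactly. Their poses are not given: they have to be found in the camera images.
- console: Grey control console of the curing lamp, fixed on the table: 90 mm deep (its x), 240 mm wide (its y), top face 45 mm above the table. Origin at the centre of its underside, z up, front (to the robot) is -x. Four identical white keys stand in a row on it at x = 0, y = +78, +26, -26, -78 mm, in steel bezels 44 x 44 mm, 4 mm high.
- indicator (a joint): How far (m) the red indicator pin, 8 mm across, stands further out of the console's right-hand end (its -y) than at rest: 0 when all keys are up, 0.004 while one of the keys is latched; it follows the depth of that key. It tells that a key is latched, not which. The robot cannot push it.
- trip_bar (a joint): Trip bar inside the console, out of sight and reach: 0 while every key is at a depth under 5 mm; a key pushed deeper (any key) moves it 3 mm per mm, to 0.006 m at the full depth of 7 mm.
- key_a_top (a point): Centre of this key's top face when the key is up, 59 mm above the table. A fixed point: it does not follow the key. The letter tells neither its place in the row (it varies) nor its state. Cap 32 x 32 mm, flat. All keys feel alike, moving straight down; full depth 7 mm.
- key_b_top (a point): Centre of this key's top face when the key is up, 59 mm above the table. A fixed point: it does not follow the key. The letter tells neither its place in the row (it varies) nor its state. Cap 32 x 32 mm, flat. A key that is up yields from 1.5 N on at 0.5 N per mm; bottoms at 7 mm (5 N); let go, it comes up again.
- key_c_top (a point): Centre of this key's top face when the key is up, 59 mm above the table. A fixed point: it does not follow the key. The letter tells neither its place in the row (it varies) nor its state. Cap 32 x 32 mm, flat. A latched key rests at 4 mm depth, its top 55 mm above the table, and is firm up to 3.5 N.
- key_d_top (a point): Centre of this key's top face when the key is up, 59 mm above the table. A fixed point: it does not follow the key. The letter tells neither its place in the row (it varies) nor its state. Cap 32 x 32 mm, flat. A latched key pressed past 6 mm (4.5 N) and let go springs up to depth 0.
- spool_blue: Standing spool of blue thread, 51 mm across, 60 mm high, to the left of the console. Bystander. Origin at the centre of its underside.
- cream_jar: Low white jar, 45 mm across, 17 mm high, to the right of the console. Bystander. Origin under its centre.
- tumbler: Tall light beaker, 104 mm across, 131 mm high, to the far right. Bystander. Origin under its centre.

How it is judged:
On the way:
1. the latched key has sprung up (value of joint indicator below 0.0012 m), for 0.2 s.
At the end, for the whole second after the job is handed in: The latched key is up: indicator under 1.2 mm, and no key is held down (trip bar under 1 mm). The things around the console are at rest (value of joint indicator below 0.0012 m and value of joint trip_bar below 0.001 m and linear speed of each of spool_blue, cream_jar, tumbler below 0.02 m/s); the robot touches nothing.
It fails at once if a key other than the latched one is pushed down more than 6 mm of its 7 mm (value of joint trip_bar above 0.0033 m and value of joint indicator below 0.005 m).
It fails at once if a thing beside the console is moved more than 15 mm, or picked up (distance of any of spool_blue, cream_jar, tumbler from where it was at the start of the episode above 0.015 m).
It also fails if it takes over 48 s, if anything falls off the work surface, if the arm or the gripper's body presses on something with over 40 N, if the wrist force passes 120 N, or if a joint passes its speed limit or range.

## Robot

A 6-joint arm with a two-finger parallel gripper is mounted at the origin on the work surface; the furniture and walls round the work are solid. World frame = base frame: x ahead of the robot, y to its left, z up, the work surface at z = 0. Lengths are in m, angles in rad, forces in N, time in s.
With the tool pointing down it reaches from about 0.225 to 0.725 m from the base axis. Payload 3.1 kg.
Tool frame: the origin (TCP) lies between the finger pads; the fingertips stand 22 mm ahead of it and the grasp point (between the pads) lies 3 mm ahead of it; z points along the fingers, y is the direction in which the jaws open and shut (so a half turn about z gives the same grasp; the last joint's range is limited). The gripper opens to 85 mm and grips with 20 to 120 N. Pads are 22 mm wide; open, the fingers measure 114 mm over their backs; the gripper's body (76 mm by 85 mm) begins 54 mm behind the grasp point. The pads swing forward as they close: fully open they stand 13 mm farther back than shut.
Start: joints at [-1.42, 0.048, 0.099, 1.622, 0, 1.443], TCP at [0.144, -0.505, 0.253] pointing down, gripper open.
Joint ranges: [-2.91, 2.91], [-0.99, 1.94], [-1.21, 1.42], [-2.12, 2.29], [-1.49, 1.47], [-3.14, 3.14]. Speed limits (rad/s): [2.79, 2.79, 3.14, 3.14, 3.14, 3.14].

## Interface

Orientations are given as a unit quaternion [w, x, y, z].
In Python, from cell import arm gives the robot as it stands.
- The arm moves only by the shell command python3 -m handwheel 'ROWS' [FORCE]. ROWS is JSON, a list of rows, each an object with "hand": the gripper's target within -1 to 1 (shut at 1, half-way at 0, fully open at -1); "dp": the shift along the tool's x, y, z in mm, a list of three; "twist": the turn about the tool's z in rad. A call has exactly 8 rows; each row is the pose to reach, as a shift and turn from the pose commanded when the call began, along the tool's axes at that moment; what a row does not reach only later rows make up. A row lasts 1/8 s, in which the tool goes at most 62.5 mm and 10.7 degrees, less where a joint would pass 70% of its speed; a pose out of reach is approached as far as the arm can. A call with a gripper value outside its range is refused whole. The fingers move at their own pace and stop on an object; FORCE is the grip in N (left out, the last holds). Time passes only in rows, so rows that repeat a pose let the fingers close, or fill a call up. It gives the time, the measured TCP pose, the force and the opening at its end, in the units of the state.
- arm.state(): the state, without advancing time (a new reading comes with each control period).
- arm.get_image(name): name is "side" or "top"; returns a dict with "pixels" (384x512x3 uint8, red, green, blue), "intrinsics" (3x3 intrinsics, pixels), "k1" (the pictures are not rectified: a ray, as slopes to the right and down, at radius r is drawn at 1 + k1 r^2 times it, then the intrinsics apply), "R" (3x3) and "t" (3): a world point X has camera coordinates R X + t. Camera axes: x right, y down, z forward; pixel columns grow to the right and rows downward; lengths in m; the calibration is good to about 2 mm. A picture is of the moment at which its call begins. There is no depth.
- arm.job_done(): hands the job in, once; it reports no verdict.
The state is a dict: "time": time; "joint_pos": joint angles; "dq": joint speeds; "tau": joint torques, N m; "tool_pos": TCP position; "ee_rot": TCP orientation; "ft_force": force on the tool from outside, world axes, zero at the start; "moment": the same for the moment, N m; "opening": finger opening in m.
Only numpy, scipy, OpenCV 4.12 (cv2) and the standard library are available. Lean on these libraries where they do the work, as an engineer would, in place of code of your own. Each camera call takes 0.05 s, during which the arm holds its last target.

## Working session

There is one attempt and no reset: what is moved stays moved. The work goes in short steps, Python scripts to look and compute and a shell command to move; the robot and the scene stay as the last step left them, time stands still between calls to the robot, and variables do not carry over. Pictures are saved under pics/ and viewed, and the job is handed in when it is done.

```bash
mkdir -p pics; ls
python3 - <<'E'
from cell import arm
import cv2,pickle
d={}
for n in ("side","top"):
    im=arm.get_image(n); d[n]=im
    cv2.imwrite(f"pics/{n}0.png",im["pixels"][:,:,::-1])
    print(n,im["intrinsics"],im["k1"],im["R"],im["t"])
pickle.dump(d,open("im0.pkl","wb"))
print(arm.state())
E
```

```text
pics
side [[403.13328852   0.         252.99542766]
 [  0.         403.13328852 192.27206657]
 [  0.           0.           1.        ]] -0.02711201886577261 [[-0.84275485 -0.53828635 -0.00347269]
 [-0.28526073  0.45206381 -0.84514178]
 [ 0.45649816 -0.71125671 -0.53453093]] [0.35762412 0.21516312 0.94627327]
top [[411.90449937   0.         265.02811957]
 [  0.         411.90449937 196.47107744]
 [  0.           0.           1.        ]] -0.0689350542308968 [[ 0.0019815  -0.99995595  0.00917504]
 [-0.98806885 -0.00337075 -0.15397594]
 [ 0.15400009 -0.00876047 -0.988032  ]] [-0.06911537  0.4790298   1.04167436]
{'time': 0.1, 'joint_pos': array([-1.41981574e+00,  4.86776462e-02,  9.77567796e-02,  1.62198245e+00,
        1.31065743e-05,  1.44300618e+00]), 'dq': array([ 6.16253035e-04, -1.08536094e-03,  2.26753567e-03,  7.95332213e-05,
       -2.11794871e-03,  8.70801131e-04]), 'tau': array([ 2.85135015e-03, -3.39849150e+01,  3.20937002e+01,  1.57149613e-02,
       -1.17972641e-04,  1.60383792e-06]), 'tool_pos': array([ 0.14438778, -0.50423891,  0.25223479]), 'ee_rot': array([-1.05349944e-03,  9.90301028e-01,  1.38934387e-01, -5.66238209e-06]), 'ft_force': array([ 0.0818384 , -0.7199843 ,  0.26232408]), 'moment': array([-0.00561139,  0.01910233, -0.04416626]), 'opening': 0.08568534741531328}
```

View pics/side0.png

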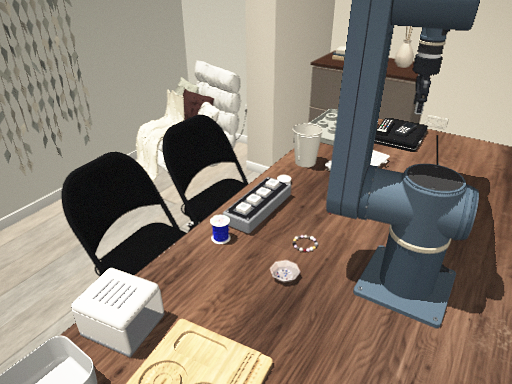

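View pics/top0.png

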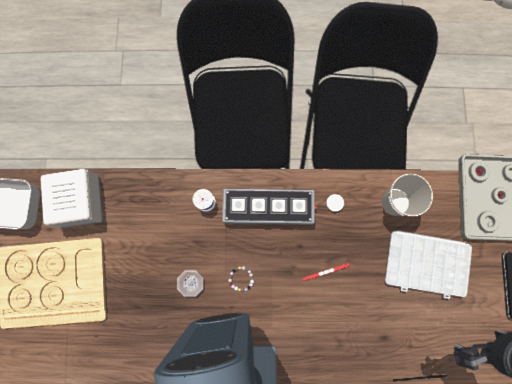

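The top view shows the console across x≈223–315, with the keys near (239,205), (259,205), (279,206) and (299,206). The spool is at (204,200), the jar at (335,203) and the beaker at (408,196). I'll zoom in and localise the keys.

```bash
cat > h.py <<'E'
import numpy as np,cv2,pickle
def ray(im,uv):
    K=im["intrinsics"]; d=np.array([im["k1"],0,0,0,0.])
    p=cv2.undistortPoints(np.array([[uv]],float),K,d)[0,0]
    R,t=np.array(im["R"]),np.array(im["t"])
    return -R.T@t, R.T@np.array([p[0],p[1],1])
def onz(im,uv,z):
    o,d=ray(im,uv); return o+d*(z-o[2])/d[2]
def proj(im,P):
    R,t=np.array(im["R"]),np.array(im["t"])
    return cv2.projectPoints(np.atleast_2d(np.array(P,float)),cv2.Rodrigues(R)[0],t,im["intrinsics"],np.array([im["k1"],0,0,0,0.]))[0][:,0]
E
python3 - <<'E'
from h import *
d=pickle.load(open("im0.pkl","rb"))
im=d["top"]; px=im["pixels"]
c=px[180:235,190:350]; 
cv2.imwrite("pics/topz.png",cv2.resize(c[:,:,::-1],None,fx=5,fy=5,interpolation=cv2.INTER_CUBIC))
s=d["side"]["pixels"][165:245,200:300]
cv2.imwrite("pics/sidez.png",cv2.resize(s[:,:,::-1],None,fx=7,fy=7,interpolation=cv2.INTER_CUBIC))
m=(px.min(axis=2)>165).astype(np.uint8); m[:193]=0;m[218:]=0;m[:,:228]=0;m[:,310:]=0
n,l,st,ce=cv2.connectedComponentsWithStats(m)
for i in range(1,n):
    if st[i,4]>20: print(st[i],ce[i],onz(im,ce[i],.059))
for uv,z in (((204,194),.06),((335.5,202.5),.017)): print(onz(im,uv,z))
E
```

```text
[232 199  13  12 155] [237.96129032 204.46451613] [0.4549182  0.00157186 0.059     ]
[252 199  13  12 155] [258.03870968 204.53548387] [ 0.45490659 -0.04979136  0.059     ]
[293 199  13  13 158] [298.86708861 205.25949367] [ 0.45336354 -0.15435954  0.059     ]
[272 200  13  12 153] [278.03267974 205.39215686] [ 0.45285858 -0.10096134  0.059     ]
[0.48158027 0.0890561  0.06      ]
[ 0.46672661 -0.25645609  0.017     ]
```

View pics/topz.png

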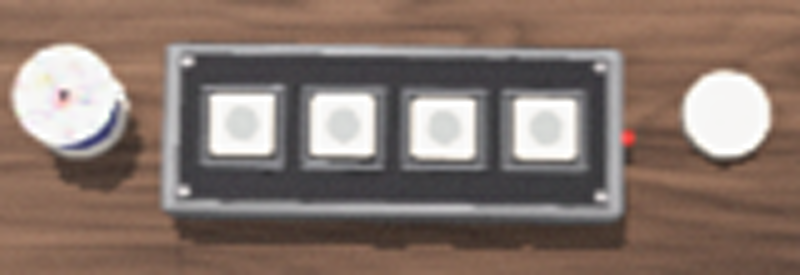

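View pics/sidez.png

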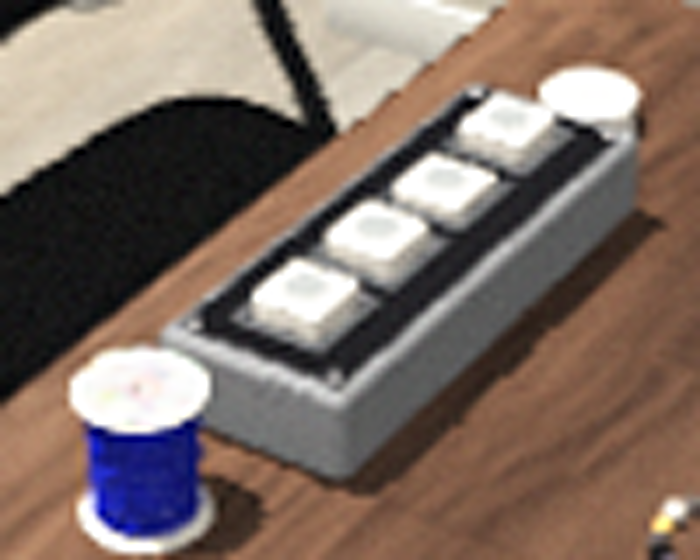

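Approaching the third key at roughly (0.453,-0.101) first: in the side view its cap wall looks shortest. I'll shut the jaws and square up the tool on the way.

```bash
python3 -m handwheel '[{"hand":1,"dp":[40,-30,0],"twist":0.035},{"hand":1,"dp":[80,-60,0],"twist":0.07},{"hand":1,"dp":[120,-90,0],"twist":0.105},{"hand":1,"dp":[160,-120,0],"twist":0.14},{"hand":1,"dp":[200,-150,0],"twist":0.175},{"hand":1,"dp":[240,-180,0],"twist":0.21},{"hand":1,"dp":[280,-210,0],"twist":0.245},{"hand":1,"dp":[320,-240,0],"twist":0.28}]' 20
python3 - <<'E'
from cell import arm
import numpy as np
from scipy.spatial.transform import Rotation as R
s=arm.state(); q=s["ee_rot"]; M=R.from_quat([q[1],q[2],q[3],q[0]]).as_matrix()
print(M, M.T@(np.array([.453,-.101,.101])-s["tool_pos"])*1000)
E
```

```text
time: 1.1
tool_pos: [0.3866, -0.1844, 0.2529]
ee_rot: [-0.0, 1.0, -0.001, -0.0]
ft_force: [1.4, -1.5, 0.5]
opening: -0.0001
[[ 9.99996895e-01 -2.46961920e-03 -3.33512692e-04]
 [-2.46958038e-03 -9.99996944e-01  1.16759052e-04]
 [-3.33800023e-04 -1.15935053e-04 -9.99999938e-01]] [ 66.19784795 -83.55253251 151.85828185]
```

```bash
python3 -m handwheel '[{"hand":1,"dp":[33,-42,0],"twist":0},{"hand":1,"dp":[66,-83,20],"twist":0},{"hand":1,"dp":[66,-83,50],"twist":0},{"hand":1,"dp":[66,-83,80],"twist":0},{"hand":1,"dp":[66,-83,110],"twist":0},{"hand":1,"dp":[66,-83,140],"twist":0},{"hand":1,"dp":[66,-83,152],"twist":0},{"hand":1,"dp":[66,-83,152],"twist":0}]'
python3 - <<'E'
from h import *
from cell import arm
d={}
for n in ("side","top"): d[n]=arm.get_image(n)
pickle.dump(d,open("im1.pkl","wb"))
a=cv2.resize(d["side"]["pixels"][125:225,220:320],(500,500),interpolation=cv2.INTER_CUBIC)
b=cv2.resize(d["top"]["pixels"][180:235,215:325],(500,250),interpolation=cv2.INTER_CUBIC)
cv2.imwrite("pics/h1.png",np.vstack([a[:340],b])[:,:,::-1])
s=arm.state();print(s["tool_pos"],s["ft_force"],s["time"])
E
```

```text
time: 2.1
tool_pos: [0.4513, -0.1027, 0.1004]
ee_rot: [-0.0, 1.0, -0.001, -0.001]
ft_force: [-0.7, -0.0, -1.3]
opening: -0.0
[ 0.45284975 -0.1033096   0.10242406] [-0.08773424  0.53564969  0.55554534] 2.2
```

View pics/h1.png

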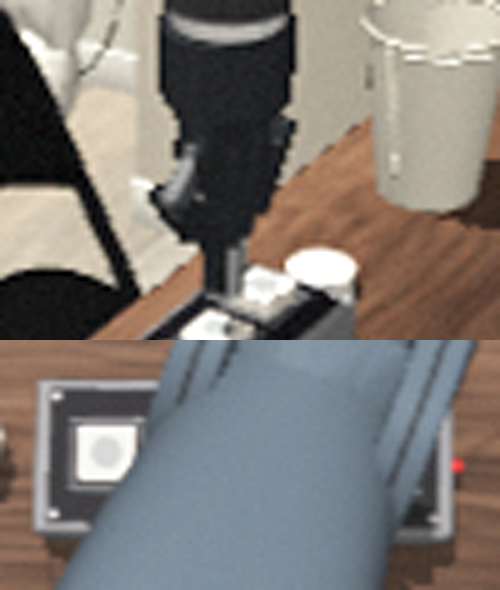

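The side view shows the shut fingertips over the third key, with the fourth key and the jar behind. I'll tap 2 mm below the "up" height.

```bash
python3 -m handwheel '[{"hand":1,"dp":[0,0,8],"twist":0},{"hand":1,"dp":[0,0,14],"twist":0},{"hand":1,"dp":[0,0,18],"twist":0},{"hand":1,"dp":[0,0,20],"twist":0},{"hand":1,"dp":[0,0,21],"twist":0},{"hand":1,"dp":[0,0,22],"twist":0},{"hand":1,"dp":[0,0,22],"twist":0},{"hand":1,"dp":[0,0,22],"twist":0}]'
cat > m.py <<'E'
from h import *
from cell import arm
F=[];P=[]
for i in range(8):
    im=arm.get_image("side"); s=arm.state(); F.append(s["ft_force"]);P.append(s["tool_pos"])
F=np.array(F);P=np.array(P)
print("F",F.mean(0).round(2),F.std(0).round(2),"P",P.mean(0).round(4),P.std(0).round(4),s["time"])
E
python3 m.py
```

```text
time: 3.2
tool_pos: [0.4522, -0.103, 0.0794]
ee_rot: [0.0, 1.0, -0.001, 0.0]
ft_force: [-1.3, 0.1, 0.1]
opening: -0.0001
F [-0.07 -0.02 -0.08] [0.47 0.61 0.44] P [ 0.4522 -0.103   0.0794] [0.     0.     0.0001] 3.6
```

There is no force with the tip at 57.4 mm, where an up key would give about 2.3 N. So this key looks latched. I'll go on gently to find its firm top at 55 mm.

```bash
python3 -m handwheel '[{"hand":1,"dp":[0,0,1],"twist":0},{"hand":1,"dp":[0,0,1.5],"twist":0},{"hand":1,"dp":[0,0,2],"twist":0},{"hand":1,"dp":[0,0,2.5],"twist":0},{"hand":1,"dp":[0,0,2.7],"twist":0},{"hand":1,"dp":[0,0,3],"twist":0},{"hand":1,"dp":[0,0,3],"twist":0},{"hand":1,"dp":[0,0,3],"twist":0}]'
python3 m.py
```

```text
time: 4.6
tool_pos: [0.4522, -0.103, 0.0765]
ee_rot: [0.0, 1.0, -0.001, 0.0]
ft_force: [-2.4, 0.9, 4.2]
opening: -0.0003
F [-2.07  0.95  4.95] [0.37 0.17 0.53] P [ 0.4522 -0.103   0.0764] [0.     0.     0.0001] 5.0
```

Contact starts around 55 mm, as expected for a latched key. As a cross-check before the committed press, I'll tap the neighbouring key the same way (tool y −52) to 57 mm.

```bash
python3 -m handwheel '[{"hand":1,"dp":[0,0,-15],"twist":0},{"hand":1,"dp":[0,0,-25],"twist":0},{"hand":1,"dp":[0,-26,-25],"twist":0},{"hand":1,"dp":[0,-52,-25],"twist":0},{"hand":1,"dp":[0,-52,-15],"twist":0},{"hand":1,"dp":[0,-52,-7],"twist":0},{"hand":1,"dp":[0,-52,-3],"twist":0},{"hand":1,"dp":[0,-52,-3],"twist":0}]'
python3 m.py
```

```text
time: 6.0
tool_pos: [0.4519, -0.0514, 0.0791]
ee_rot: [-0.0, 1.0, -0.001, -0.0]
ft_force: [-0.7, 0.3, 1.7]
opening: -0.0001
F [-1.78 -0.03  2.38] [0.48 0.59 0.34] P [ 0.452  -0.0514  0.0795] [0.0001 0.     0.    ] 6.4
```

The neighbour pushes back with 2.4 N at the same height, so it is up. Now I'll return to the third key and press it fully.

```bash
python3 -m handwheel '[{"hand":1,"dp":[0,0,-12],"twist":0},{"hand":1,"dp":[0,0,-22],"twist":0},{"hand":1,"dp":[0,26,-22],"twist":0},{"hand":1,"dp":[0,52,-22],"twist":0},{"hand":1,"dp":[0,52,-12],"twist":0},{"hand":1,"dp":[0,52,-4],"twist":0},{"hand":1,"dp":[0,52,0],"twist":0},{"hand":1,"dp":[0,52,0],"twist":0}]'
python3 m.py
python3 -m handwheel '[{"hand":1,"dp":[0,0,1.5],"twist":0},{"hand":1,"dp":[0,0,3],"twist":0},{"hand":1,"dp":[0,0,4],"twist":0},{"hand":1,"dp":[0,0,4.7],"twist":0},{"hand":1,"dp":[0,0,5.1],"twist":0},{"hand":1,"dp":[0,0,5.4],"twist":0},{"hand":1,"dp":[0,0,5.4],"twist":0},{"hand":1,"dp":[0,0,5.4],"twist":0}]'
python3 m.py
```

```text
time: 7.4
tool_pos: [0.4516, -0.1022, 0.0786]
ee_rot: [-0.0, 1.0, -0.0, -0.001]
ft_force: [-1.2, 1.2, -1.1]
opening: 0.0
F [-0.08 -0.2  -0.31] [0.34 0.6  0.35] P [ 0.4523 -0.1028  0.0795] [0.0002 0.0002 0.0002] 7.8
time: 8.8
tool_pos: [0.4523, -0.1031, 0.0743]
ee_rot: [0.0, 1.0, -0.001, 0.0]
ft_force: [-1.3, 0.3, 5.8]
opening: 0.0
F [-1.74  0.35  5.37] [0.33 0.69 0.57] P [ 0.4523 -0.1031  0.0743] [0. 0. 0.] 9.2
```

```bash
python3 -m handwheel '[{"hand":1,"dp":[0,0,-4],"twist":0},{"hand":1,"dp":[0,0,-15],"twist":0},{"hand":1,"dp":[0,0,-20],"twist":0},{"hand":1,"dp":[0,0,-20],"twist":0},{"hand":1,"dp":[0,0,-15],"twist":0},{"hand":1,"dp":[0,0,-9],"twist":0},{"hand":1,"dp":[0,0,-5.4],"twist":0},{"hand":1,"dp":[0,0,-5.4],"twist":0}]'
python3 m.py
python3 -m handwheel '[{"hand":1,"dp":[0,0,-20],"twist":0},{"hand":1,"dp":[0,0,-60],"twist":0},{"hand":1,"dp":[0,0,-110],"twist":0},{"hand":1,"dp":[0,0,-150],"twist":0},{"hand":1,"dp":[-40,30,-150],"twist":0},{"hand":1,"dp":[-80,70,-150],"twist":0},{"hand":1,"dp":[-120,110,-150],"twist":0},{"hand":1,"dp":[-160,150,-150],"twist":0}]'
python3 - <<'E'
from h import *
from cell import arm
d={}
for n in ("side","top"): d[n]=arm.get_image(n)
o=pickle.load(open("im0.pkl","rb"))
r=lambda x:cv2.resize(x,None,fx=4,fy=4,interpolation=cv2.INTER_CUBIC)
f=lambda D:np.hstack([r(D["side"]["pixels"][165:235,200:300]),cv2.resize(D["top"]["pixels"][185:230,300:350],(311,280),interpolation=cv2.INTER_CUBIC)])
cv2.imwrite("pics/end.png",np.vstack([f(o),f(d)])[:,:,::-1])
E
```

```text
time: 10.2
tool_pos: [0.4517, -0.1028, 0.079]
ee_rot: [-0.0, 1.0, -0.001, -0.001]
ft_force: [-1.4, -0.4, 3.1]
opening: 0.0
F [-1.61  0.46  2.56] [0.49 0.41 0.41] P [ 0.4519 -0.1029  0.0793] [0.0002 0.0001 0.0001] 10.6
time: 11.6
tool_pos: [0.2911, -0.2542, 0.2294]
ee_rot: [0.001, 1.0, -0.0, 0.001]
ft_force: [0.5, -0.5, 0.0]
opening: -0.0001
```

View pics/end.png

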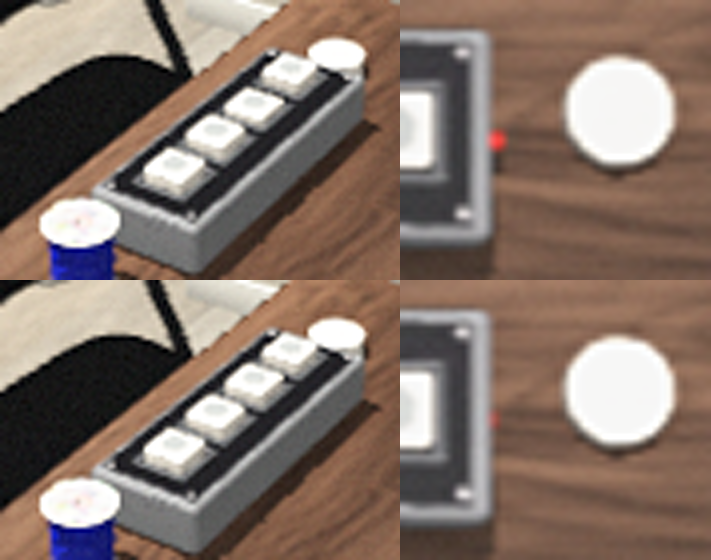

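The lower row shows the scene now. The red pin at (495,420) has retracted compared with (498,140) before, the third key's cap is as tall as the others, and the spool and jar have not moved. The re-tap gave 2.6 N at 57.3 mm, so the key is up.

```bash
python3 -c "
from cell import arm
s=arm.state();print(s['time'],abs(s['dq']).max());print(arm.job_done())"
```

```text
11.7 0.09848416357734198
the job is handed in; nothing more can be done
None
```

The latched key was the third from the left, at about (0.453, −0.101). I pressed it fully and it sprang up; I handed the job in at about 11.7 s of the 48 s allowed.

- **Finding the key:** With the fingertip at about 57.4 mm, this key gave no force, and it went firm only near 55 mm. Its left neighbour pushed back with 2.4 N at the same height, so that one was up. I did not tap the two outer keys.
- **Pressing it:** I pushed the key to about 6.7 mm depth at 5.4 N and let go. A light re-tap then gave 2.6 N at 57.3 mm, as a key that is up should.
- **Last checks:** The red indicator pin has drawn back into the console, and all four keys stand equally high in the side view. The spool and jar look unmoved. I did not look closely at the beaker in the last pictures, but the arm went nowhere near it.
- **Disagreements:** On the firm tap the force read 4.9 N where I expected about 3.8 N, with roughly 2 N sideways at contact. I put this down to friction and sensor bias. At hand-in the arm was clear of everything but still settling slightly, at about 0.1 rad/s.

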